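Cover the bench warmer and switch it to full

TASK

Get the bench-top warmer heating: first, with its switch still at off, set the loose round lid down into the open well so that it sits fully home and level, placed rather than dropped, and let go of it. Then turn the bar handle on the warmer's sloping front clockwise from off, past the middle click to the last one (full), so that it rests home in that click. Leave the bowl, the loaf tin and the jar where they are.

Things in the scene. Friction and masses are not known exactly. Their poses are not given: they have to be found in the camera images.
- warmer: White bench-top warmer, fixed, 280 mm long (x) and 190 mm wide (y). Origin on the bench beneath it; x to its rear, away from the robot at yaw 0; z up. A flat deck 85 mm high (x -40 to +120 mm) carries the round well. In front of it a steel face slopes down towards -x at 20 degrees from level, from 86 mm high at x = -40 mm to 42 mm high at x = -160 mm, with the switch on it.
- well_rim (a point): Centre of the well's mouth, level with the top of its rim, 130 mm above the bench. The well is an upright round steel wall, inner radius 60 mm, outer radius 66 mm, standing 45 mm above the deck, open at the top, empty, 40 mm deep.
- lid: Loose round steel lid, about 0.25 kg, lying plug down on the bench beside the warmer. Origin: centre of its underside; z up. Upwards: a plug of radius 57.5 mm, 10 mm high, foot chamfered (goes inside the well); a flange of radius 70 mm, 4 mm thick (rests on the rim); a black upright knob, 26 mm across, 14 to 44 mm above the origin. Seated, its origin is 10 mm below well_rim.
- dial: Fixed plate of the rotary switch, radius 34 mm, on the sloping face. Origin: on the shaft axis at the face. z: along the shaft, out of the face (leaning 20 degrees from vertical towards the warmer's -x); x: up the slope; y: to the warmer's +y. Marks: a small dot at +y (off), a short thin bar at +x (middle), a broad bar at -y (full).
- handle (a joint): Turn of the bar handle, rad, growing clockwise seen facing the switch. Clicks home at 0 (off: nose along the dial's +y), 1.57 (middle: +x), 3.14 (full: -y). Needs up to 0.2 N m between clicks; let go, it springs to the nearer click. Stops 0.12 rad beyond off and full. Few wrists make the half turn in one grasp: the middle click holds it while you take a new grip.
- bowl: Bystander: loose steel bowl, 72 mm rim radius, 70 mm high, on the other side of the warmer from the lid. Origin: centre of its underside.
- tin: Bystander: loose dark loaf tin, 100 x 140 x 60 mm (x, y, z). Origin: centre of its underside.
- jar: Bystander: loose white jar, 36 mm radius, 110 mm high. Origin: centre of its underside.
- handle_grip (a point): Centre of the black bar handle, on the shaft axis, 24 mm above the dial's origin along its z; x towards its pointed nose (pale line on top), z along the shaft. The bar is 14 mm thick, 60 mm long plus the nose (tip 37 mm from the shaft), and stands from 8 to 34 mm above the dial's origin; a turning disc of 26 mm radius lies below it. The nose points at the mark of the present position.
Not all that is in view belongs to the job. Leave any yellow look-alike of the lid alone.

How it is judged (in metres and radians):
On the way, in this order (a step that is already met when the one before it is completed fails the run):
1. the lid is seated level in the well and let go, the switch still at off (horizontal distance between lid and well_rim below 0.006 m and z of lid in the frame of well_rim between -0.014 and -0.007 m and angle between lid's own z axis and vertical below 0.04 rad and contact force between the fingers and lid below 0.1 N and value of joint handle below 0.35 rad), for 0.2 s.
2. the handle is home in the last click (full), the lid still seated (horizontal distance between lid and well_rim below 0.006 m and z of lid in the frame of well_rim between -0.014 and -0.007 m and angle between lid's own z axis and vertical below 0.04 rad and value of joint handle above 3 rad), for 0.2 s.
At the end, for the whole second after the job is handed in: The lid rests in the well: centred within 6 mm, its underside 7 to 14 mm below the rim, tilted less than 0.04 rad, at rest; the handle rests at full, between 3.02 and 3.24 rad; bystanders within 30 mm of where they began (horizontal distance between lid and well_rim below 0.006 m and z of lid in the frame of well_rim between -0.014 and -0.007 m and angle between lid's own z axis and vertical below 0.04 rad and value of joint handle between 3.02 and 3.24 rad and velocity of joint handle between -0.1 and 0.1 rad/s and linear speed of lid below 0.02 m/s); the robot touches nothing.
It fails at once if the lid is dropped: it moves faster than 0.6 m/s with no finger on it (a fall of about 18 mm) (contact force between the fingers and lid below 0.1 N and linear speed of lid above 0.6 m/s).
It fails at once if the bowl is pushed more than 30 mm from its place (distance of bowl from where it was at the start of the episode above 0.03 m).
It fails at once if the loaf tin is pushed more than 30 mm from its place (distance of tin from where it was at the start of the episode above 0.03 m).
It fails at once if the jar is pushed more than 30 mm from its place (distance of jar from where it was at the start of the episode above 0.03 m).
It also fails if it takes over 66 s, if anything falls off the work surface, if the arm or the gripper's body presses on something with over 40 N, if the wrist force passes 120 N, or if a joint passes its speed limit or range.

ROBOT

A 6-joint arm with a two-finger parallel gripper is mounted at the origin on the work surface. World frame = base frame: x ahead of the robot, y to its left, z up, the work surface at z = 0. Lengths are in m, angles in degrees, forces in N, time in s.
With the tool pointing down it reaches from about 0.25 to 0.725 m from the base axis. Payload 9.7 kg.
Tool frame: the origin (TCP) lies between the finger pads; the fingertips stand bot.tcp_to_tips ahead of it and the grasp point (between the pads) lies 2 mm behind it (bot.tcp_to_tips is the distance from the TCP to the fingertips, in m); z points along the fingers, y is the line along which they close (so a half turn about z gives the same grasp; the last joint's range is limited). The gripper opens to 85 mm and grips with 20 to 120 N. Pads are 22 mm wide; open, the fingers measure 114 mm over their backs; the gripper's body (76 mm by 85 mm) begins 54 mm behind the grasp point. The pads swing forward as they close: fully open they stand 13 mm farther back than shut.
Start: joints at [-74.828, 4.979, 10.078, 95.1, 0, 90], TCP at [0.144, -0.531, 0.248] pointing down, gripper open.
Joint ranges: [-179.16, 179.16], [-48.56, 103.87], [-65.8, 70.77], [-126.05, 130.52], [-82.76, 87.17], [-180, 180]. Speed limits (degrees/s): [127.2, 127.2, 147.25, 180, 180, 180].

INTERFACE

Orientations are given as [roll, pitch, yaw] about the fixed x, y, z axes, in that order (R = Rz(yaw) Ry(pitch) Rx(roll)).
In Python, from workcell import sensors, camera, camera_params, bot gives the robot as it stands.
- The arm moves only by the tool apply_moves, never from a script. Its argument "motion" is a list of rows, each an object with "jaw": the opening, from -1 (shut) to 1 (fully open); "xyz": the shift along the tool's x, y, z in mm, a list of three; "twist": the turn about the tool's z in rad. A call has 1 to 5 rows; each row is the pose to reach, as a shift and turn from the pose commanded when the call began, along the tool's axes at that moment; what a row does not reach only later rows make up. A row lasts 1/8 s, in which the tool goes at most 62.5 mm and 10.7 degrees, less where a joint would pass 70% of its speed; a pose out of reach is approached as far as the arm can. A call with a gripper value outside its range is refused whole. The fingers move at their own pace and stop on an object; "grip_force" is the grip in N (left out, the last holds). Time passes only in rows, so rows that repeat a pose let the fingers close. It gives the time, the measured TCP pose, the force, the opening and the grip force at its end, in the units of the state.
- sensors.get_obs(): the state, without advancing time (a new reading comes with each control period).
- camera(name): name is "side" or "top"; returns (picture, depth): 480x640x3 uint8, red, green, blue; 480x640 float32, m along the optical axis (not along the pixel's ray), 0 where there is no reading.
- camera_params(name): a dict with "mtx" (3x3 intrinsics, pixels), "rvec" (rotation vector, rad) and "tvec" (3), from world to camera coordinates, as OpenCV has them. Camera axes: x right, y down, z forward; pixel columns grow to the right and rows downward; lengths in m; the calibration is good to about 2 mm. A picture is of the moment at which its call begins. camera_params takes no time and is no camera call.
- bot.job_done(): hands the job in; it is judged then, once.
The state is a dict: "time": time; "q": joint angles; "qd": joint speeds; "joint_efforts": joint torques, N m; "ee_pos": TCP position; "tcp_rot": TCP orientation; "wrist_force": force on the tool from outside, world axes, zero at the start; "torque": the same for the moment, N m; "opening": finger opening in m; "grasp_force": force on a finger pad.
Only numpy, scipy, OpenCV 4.12 (cv2) and the standard library are available. Lean on these libraries where they do the work, as an engineer would, in place of code of your own. Each camera call takes 0.05 s, during which the arm holds its last target. There are 200 camera calls.

## Working session

There is one attempt and no reset: what is moved stays moved. The work goes in short steps, Python scripts to look and compute and a tool call to move; the robot and the scene stay as the last step left them, time stands still between calls to the robot, and variables do not carry over. Pictures are saved under pics/ and viewed, at most 10 in all, crops included, and the job is handed in when it is done.

Besides the shell and the picture viewer there is one more tool, called after "Call:" in YAML: its name, and indented under it one key for each argument. apply_moves: Moves the arm, as the interface text tells. Its arguments: {"type":"object","properties":{"motion":{"type":"array","items":{"type":"object","properties":{"jaw":{"type":"number"},"xyz":{"type":"array","items":{"type":"number"}},"twist":{"type":"number"}}}},"grip_force":{"type":"number"}},"required":["motion"]}

```bash
mkdir -p pics; ls
cat > h.py <<'E'
import numpy as np,cv2
from workcell import sensors,camera,camera_params,bot
def pts(name,depth):
    p=camera_params(name);K=np.array(p["mtx"]);R=cv2.Rodrigues(np.array(p["rvec"],float))[0];t=np.array(p["tvec"],float).ravel()
    v,u=np.mgrid[:480,:640]
    c=np.stack([(u-K[0,2])/K[0,0]*depth,(v-K[1,2])/K[1,1]*depth,depth],-1)
    return (c-t)@R
E
python3 - <<'E'
from h import *
for n in("side","top"):
    im,d=camera(n);cv2.imwrite(f"pics/{n}0.png",im[...,::-1]);np.savez(f"{n}0.npz",im=im,d=d)
    p=camera_params(n);R=cv2.Rodrigues(np.array(p["rvec"],float))[0];print(n,-R.T@np.array(p["tvec"]).ravel(),np.array(p["mtx"])[0,0])
print(sensors.get_obs(),bot.tcp_to_tips)
E
```

```text
pics
side [0.08845802 0.89791206 0.79449986] 482.82357316670146
top [0.37933262 0.0759339  1.69636603] 569.586863412928
{'time': 0.1, 'q': array([-7.48279865e+01,  5.00719068e+00,  1.00394743e+01,  9.51004400e+01,
       -4.63135586e-04,  9.00010573e+01]), 'qd': array([-0.0142472 , -0.12070768,  0.10042385, -0.06457074,  0.03669317,
        0.00296829]), 'joint_efforts': array([-2.08456145e-04, -5.21558905e+01,  4.65653944e+01,  1.60364405e-02,
       -4.17957210e-05,  2.30668391e-06]), 'ee_pos': array([ 0.14389292, -0.5306465 ,  0.24766554]), 'tcp_rot': array([-1.79931844e+02,  4.64392939e-04,  1.51709567e+01]), 'wrist_force': array([-0.04737521,  0.17633256, -1.134808  ]), 'torque': array([0.02285557, 0.0490564 , 0.0437411 ]), 'grasp_force': 0.0, 'opening': 0.08573599181822934} 0.017
```

View pics/side0.png

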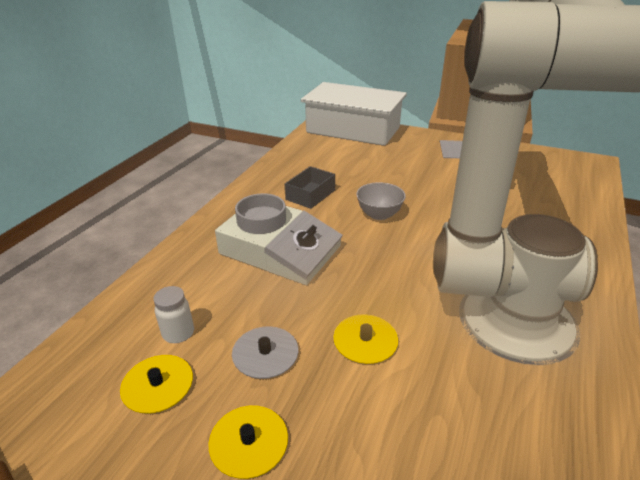

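View pics/top0.png

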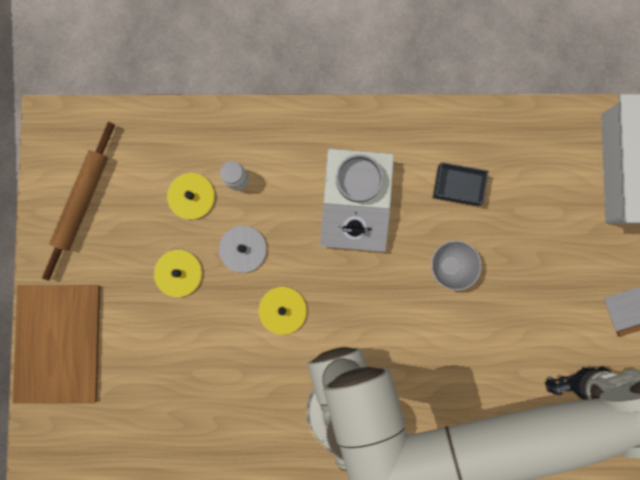

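The side view shows one grey lid (265,351), the warmer (280,235) with its well (262,212), and the dial (306,238). The top view shows the well at (360,179) and the dial at (355,228).

These could be taken for the lid in the top view: grey disc (243,249), and yellow discs (190,196), (178,273) and (282,310). The bowl (457,266) is also round and grey. I choose the grey disc with the black knob at (243,249).

Run:
```python
from h import *
for n in("top","side"):
    z=np.load(n+"0.npz");im,d=z["im"],z["d"];P=pts(n,d)
    P[d==0]=np.nan
    hsv=cv2.cvtColor(im,cv2.COLOR_RGB2HSV)
    v,u=np.mgrid[:480,:640]
    def near(c,r): return np.hypot(u-c[0],v-c[1])<r
    lidc,wellc,dialc=((243,249),(360,179),(355,228)) if n=="top" else ((265,351),(262,212),(306,238))
    r=32 if n=="top" else 42
    g=near(lidc,r)&(hsv[...,1]<70)&(P[...,2]<.03)&(P[...,2]>.004)
    k=near(lidc,r)&(P[...,2]>.035)
    def circ(m,zr):
        q=P[m][:,:2];h=cv2.convexHull(q.astype(np.float32)*1000);c,rr=cv2.minEnclosingCircle(h);return np.array(c),rr,m.sum(),np.median(P[m][:,2])*1000
    print(n,"flange",circ(g,0),"knob",circ(k,0), P[k].mean(0))
    w=near(wellc,40)&(abs(P[...,2]-.130)<.006)
    print("rim",circ(w,0))
    # sloping face plane, handle
    f=near(dialc,45)&(P[...,2]>.03)&(P[...,2]<.125)
    b=f&(hsv[...,2]<60)&near(dialc,22); print("black",b.sum(),P[b].mean(0),P[b].max(0))
    dk=near(wellc,60)&(abs(P[...,2]-.085)<.005)&(hsv[...,1]<60)
    q=P[dk][:,:2].astype(np.float32)*1000;print("deck",cv2.minAreaRect(q),cv2.boxPoints(cv2.minAreaRect(q)))
im=np.load("top0.npz")["im"]
a=cv2.resize(im[185:265,200:280],(400,400),interpolation=2);b=cv2.resize(im[190:270,315:395],(400,400),interpolation=2)
cv2.imwrite("pics/crop1.png",np.hstack([a,b])[...,::-1])
```

```text
top flange (array([475.04666138, 318.54837036]), 71.17849731445312, np.int64(1657), np.float64(12.872499341506819)) knob (array([475.10830688, 317.10592651]), 13.030767440795898, np.int64(64), np.float64(44.66624244693898)) [0.47495455 0.31659103 0.04408955]
rim (array([667.82275391, -23.29755974]), 65.72830963134766, np.int64(278), np.float64(128.63710193730887))
black 184 [ 0.53035453 -0.01278469  0.0823574 ] [0.5507621  0.01936694 0.10310697]
deck ((634.64013671875, -20.435546875), (189.1922607421875, 236.8393096923828), 85.2562026977539) [[ 508.80298 -104.91429]
 [ 744.83105 -124.50098]
 [ 760.4773    64.0432 ]
 [ 524.4492    83.62988]]
side flange (array([475.6746521 , 318.38763428]), 70.8593521118164, np.int64(2459), np.float64(15.451719833528385)) knob (array([476.98486328, 318.33355713]), 14.226655960083008, np.int64(127), np.float64(44.40897498827824)) [0.47486813 0.32081446 0.0435926 ]
rim (array([668.35418701, -22.13543129]), 68.42945098876953, np.int64(407), np.float64(130.08004157686483))
black 18 [ 0.51955835 -0.0219945   0.0932039 ] [ 0.52470063 -0.00904905  0.09791397]
deck ((637.7000732421875, -18.037742614746094), (192.64425659179688, 235.26596069335938), 84.92132568359375) [[ 512.00214 -103.56843]
 [ 746.3444  -124.39501]
 [ 763.398     67.49294]
 [ 529.0557    88.31953]]
```

View pics/crop1.png

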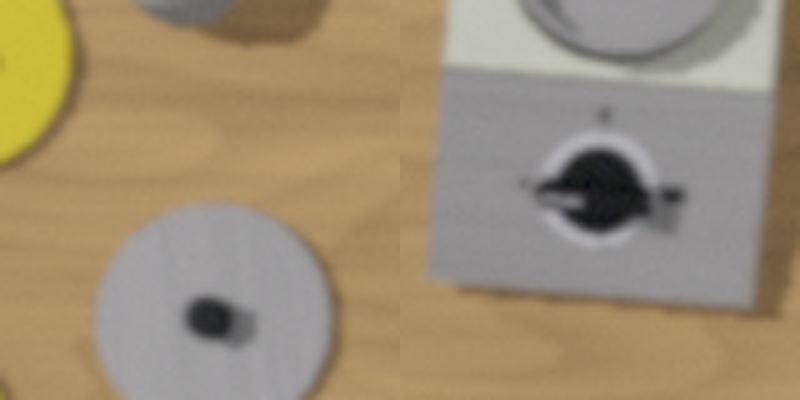

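The crop confirms the grey lid with its black knob, centred near top pixel (242,249). The nose on the dial points to the dot (off), with the dial centre near (355,228). Starting the traverse to the lid at the present height.

Call:
apply_moves:
  motion:
    - {"jaw": 1, "xyz": [36, -48, 0], "twist": -0.18}
    - {"jaw": 1, "xyz": [72, -96, 0], "twist": -0.36}
    - {"jaw": 1, "xyz": [108, -144, 0], "twist": -0.54}
    - {"jaw": 1, "xyz": [144, -192, 0], "twist": -0.72}
    - {"jaw": 1, "xyz": [178, -241, 0], "twist": -0.9}

```text
time: 0.72
ee_pos: [0.2528, -0.2499, 0.248]
tcp_rot: [180.0, -0.0, 67.0]
wrist_force: [2.8, 1.0, -0.1]
opening: 0.0855
grasp_force: 0.0
```

```bash
cat >> h.py <<'E'
from scipy.spatial.transform import Rotation as Ro
def togo(target,yaw=None):
    s=sensors.get_obs();R=Ro.from_euler("xyz",s["tcp_rot"],degrees=True)
    print("t",s["time"],"q",np.round(s["q"],1),"tcp",np.round(s["ee_pos"]*1000,1),"rot",np.round(s["tcp_rot"],1),"F",np.round(s["wrist_force"],1),"open",round(s["opening"]*1000,1),"gf",round(float(s["grasp_force"]),1))
    d=np.array(target)-s["ee_pos"]*1000
    print("tool shift mm",np.round(R.inv().apply(d),1), "" if yaw is None else "twist rad %.3f"%-np.radians((yaw-s["tcp_rot"][2]+180)%360-180))
E
python3 - <<'E'
from h import *
togo([475,318,150],154)
# dial ring & handle from first pictures
z=np.load("top0.npz");im,d=z["im"],z["d"];P=pts("top",d)
hsv=cv2.cvtColor(im,cv2.COLOR_RGB2HSV);v,u=np.mgrid[:480,:640]
m=(np.hypot(u-355,v-228)<16)&((hsv[...,2]>175)|(hsv[...,2]<70))&(d>0)
m2=(np.hypot(u-355,v-228)<30)&(hsv[...,2]>175)&(hsv[...,1]<40)&(P[...,2]<.09)
h=cv2.convexHull(np.argwhere(m2)[:,::-1].astype(np.float32));e=cv2.fitEllipse(h);print(e,m2.sum())
p=camera_params("top");K=np.array(p["mtx"]);R=cv2.Rodrigues(np.array(p["rvec"],float))[0];t=np.array(p["tvec"],float).ravel()
r=R.T@np.linalg.inv(K)@[*e[0],1];o=-R.T@t
# face plane: through well/deck frame
yaw=np.radians(-4.9);ex=np.array([np.cos(yaw),np.sin(yaw),0])
f=(np.abs(u-355)<28)&(np.abs(v-228)<20)&(hsv[...,2]>90)&(hsv[...,2]<175)&(hsv[...,1]<50)&(np.hypot(u-355,v-228)>18)
q=P[f];c=np.median(q,0);q=q[np.abs(q[:,2]-c[2])<.04];c=q.mean(0);n=np.linalg.svd(q-c,full_matrices=False)[2][2];n*=np.sign(n[2]);print("plane",c,n,len(q))
g=o+r*((c-o)@n)/(r@n);print("dial",g, "handle_grip",g+.024*n)
E
```

```text
t 0.725 q [-44.7 -21.4 -13.2  98.1   0.   68.3] tcp [ 252.8 -249.9  248. ] rot [180.  -0.  67.] F [ 2.8  1.  -0.1] open 85.5 gf 0.0
tool shift mm [609.5 -16.9  98.1] twist rad -1.518
((354.93377685546875, 210.9627685546875), (24.55788230895996, 43.32365798950195), 89.03175354003906) 89
plane [ 0.53160309 -0.01362087  0.06232224] [-0.34863669  0.02629449  0.93688903] 1120
dial [ 0.5787128  -0.01230484  0.07981585] handle_grip [ 0.57034552 -0.01167378  0.10230118]
```

Call:
apply_moves:
  motion:
    - {"jaw": 1, "xyz": [60, -2, 0], "twist": -0.18}
    - {"jaw": 1, "xyz": [120, -4, 0], "twist": -0.36}
    - {"jaw": 1, "xyz": [180, -5, 0], "twist": -0.54}
    - {"jaw": 1, "xyz": [240, -7, 0], "twist": -0.72}
    - {"jaw": 1, "xyz": [300, -8, 0], "twist": -0.9}

```text
time: 1.35
ee_pos: [0.364, 0.0292, 0.2483]
tcp_rot: [180.0, 0.0, 118.7]
wrist_force: [1.2, -0.2, -0.6]
opening: 0.0858
grasp_force: 0.0
```

Run:
```python
from h import *
togo([475,318,110],154)
for n,c0,rr in(("top",(355,228),11),("side",(306,238),16)):
    z=np.load(n+"0.npz");im,d=z["im"],z["d"];P=pts(n,d)
    hsv=cv2.cvtColor(im,cv2.COLOR_RGB2HSV);v,u=np.mgrid[:480,:640]
    m=(np.hypot(u-c0[0],v-c0[1])<rr+4)&((hsv[...,2]>165)&(hsv[...,1]<40))
    h=cv2.convexHull(np.argwhere(m)[:,::-1].astype(np.float32));e=cv2.fitEllipse(h)
    p=camera_params(n);K=np.array(p["mtx"]);R=cv2.Rodrigues(np.array(p["rvec"],float))[0];t=np.array(p["tvec"],float).ravel()
    nn=np.array([-.3408,.0292,.9397]);c=np.array([.5316,-.0136,.0623])
    r=R.T@np.linalg.inv(K)@[*e[0],1];o=-R.T@t;g=o+r*((c-o)@nn)/(r@nn);print(n,e,m.sum(),"dial",g,"grip",g+.024*nn)
    q=(P[m]-c);q=q[np.abs(q@nn)<.006]+c;cc,rad=cv2.minEnclosingCircle((q[:,:2]*[1/.94,1]*1000).astype(np.float32));print(cc[0]*.94,cc[1],rad)
```

```text
t 1.35 q [  4.6 -20.1 -12.3  97.7  -0.   65.9] tcp [364.   29.2 248.3] rot [180.    0.  118.7] F [ 1.2 -0.2 -0.6] open 85.8 gf 0.0
tool shift mm [200.2 235.9 138.4] twist rad -0.617
top ((354.0602111816406, 227.23643493652344), (22.238996505737305, 23.16188621520996), 58.53481674194336) 83 dial [ 0.53363009 -0.0104453   0.06293822] grip [ 0.52545089 -0.0097445   0.08549102]
533.2564233398438 -11.117526054382324 34.025657653808594
side ((305.2394714355469, 239.45843505859375), (18.200538635253906, 26.59876823425293), 111.88433837890625) 107 dial [ 0.5364193  -0.01540834  0.064104  ] grip [ 0.5282401  -0.01470754  0.0866568 ]
533.8492016601563 -10.784645080566406 35.28647994995117
```

Call:
apply_moves:
  motion:
    - {"jaw": 1, "xyz": [38, 46, 0], "twist": -0.12}
    - {"jaw": 1, "xyz": [76, 90, 20], "twist": -0.24}
    - {"jaw": 1, "xyz": [114, 135, 40], "twist": -0.36}
    - {"jaw": 1, "xyz": [152, 180, 60], "twist": -0.48}
    - {"jaw": 1, "xyz": [185, 218, 80], "twist": -0.6}

```text
time: 1.98
ee_pos: [0.4682, 0.2955, 0.167]
tcp_rot: [-180.0, -0.0, 153.0]
wrist_force: [0.4, -0.8, 0.9]
opening: 0.0853
grasp_force: 0.0
```

Call:
apply_moves:
  motion:
    - {"jaw": 1, "xyz": [0, 0, 0]}

```text
validation failed for argument at $.mo...
```

Run:
```python
from h import *
togo([475,318,40],154)
im,d=camera("side");cv2.imwrite("pics/s1.png",cv2.resize(im[220:420,150:400],(750,600))[...,::-1])
```

```text
t 1.975 q [32.3  4.6  0.7 86.1 -0.  59.3] tcp [468.2 295.5 167. ] rot [-180.   -0.  153.] F [ 0.4 -0.8  0.9] open 85.3 gf 0.0
tool shift mm [  4.1  23.2 127. ] twist rad -0.018
```

View pics/s1.png

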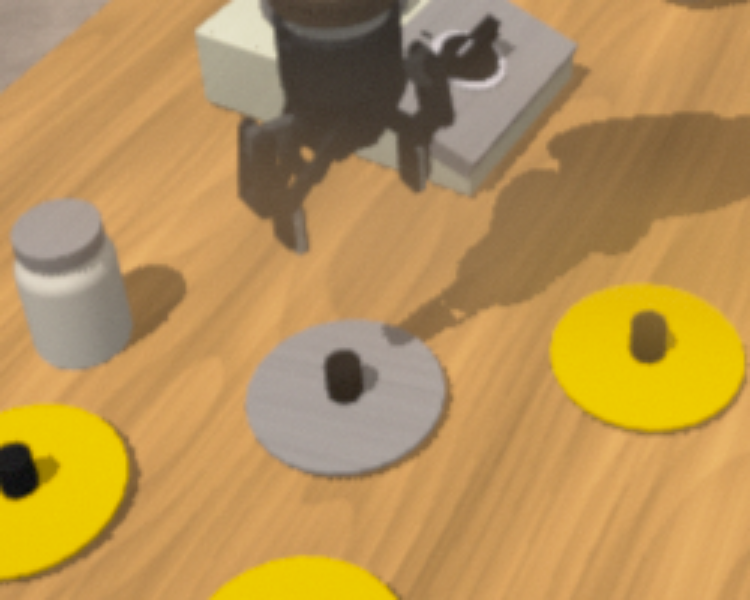

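The gripper is above the grey lid (knob at crop 343,377) and clear of the jar. Next I descend onto the knob.

Call:
apply_moves:
  motion:
    - {"jaw": 1, "xyz": [4, 23, 0], "twist": 0}
    - {"jaw": 1, "xyz": [4, 23, 40], "twist": 0}
    - {"jaw": 1, "xyz": [4, 23, 80], "twist": 0}
    - {"jaw": 1, "xyz": [4, 23, 115], "twist": 0}
    - {"jaw": 1, "xyz": [4, 23, 130], "twist": 0}

```text
time: 2.65
ee_pos: [0.4739, 0.3149, 0.0359]
tcp_rot: [-179.8, -0.1, 152.7]
wrist_force: [0.9, 0.2, -0.9]
opening: 0.0858
grasp_force: 0.0
```

Call:
apply_moves:
  motion:
    - {"jaw": -1, "xyz": [0, 0, 0], "twist": 0}
    - {"jaw": -1, "xyz": [0, 0, 0], "twist": 0}
    - {"jaw": -1, "xyz": [0, 0, 0], "twist": 0}
    - {"jaw": -1, "xyz": [0, 0, 0], "twist": 0}
    - {"jaw": -1, "xyz": [0, 0, 0], "twist": 0}
  grip_force: 40

```text
time: 3.28
ee_pos: [0.4758, 0.3162, 0.0399]
tcp_rot: [179.9, 0.1, 152.7]
wrist_force: [-0.3, 0.8, 5.9]
opening: 0.0246
grasp_force: 39.1
```

Run:
```python
from h import *
togo([475,318,36],154)
```

```text
t 3.275 q [33.6  8.9 -8.8 72.2  0.  60.9] tcp [475.8 316.2  39.9] rot [1.799e+02 1.000e-01 1.527e+02] F [-0.3  0.8  5.9] open 24.6 gf 39.1
tool shift mm [1.5 1.2 3.9] twist rad -0.023
```

Call:
apply_moves:
  motion:
    - {"jaw": -1, "xyz": [0, 0, -10], "twist": 0}
    - {"jaw": -1, "xyz": [0, 0, -30], "twist": 0}
    - {"jaw": -1, "xyz": [0, 0, -60], "twist": 0}
    - {"jaw": -1, "xyz": [0, 0, -90], "twist": 0}
    - {"jaw": -1, "xyz": [0, 0, -120], "twist": 0}

```text
time: 3.9
ee_pos: [0.4748, 0.3155, 0.1597]
tcp_rot: [-180.0, -0.0, 152.7]
wrist_force: [-0.1, 1.2, -2.7]
opening: 0.0242
grasp_force: 39.5
```

Call:
apply_moves:
  motion:
    - {"jaw": -1, "xyz": [0, 0, -30], "twist": 0}
    - {"jaw": -1, "xyz": [0, 0, -45], "twist": 0}
    - {"jaw": -1, "xyz": [0, 0, -45], "twist": 0}

```text
time: 4.28
ee_pos: [0.4753, 0.3158, 0.2041]
tcp_rot: [179.9, 0.0, 152.7]
wrist_force: [-0.7, -0.2, -2.2]
opening: 0.0247
grasp_force: 39.5
```

Run:
```python
from h import *
togo([668,-22.5,200])
im,d=camera("side");cv2.imwrite("pics/s2.png",cv2.resize(im[170:400,130:400],(704,600))[...,::-1])
```

```text
t 4.275 q [33.6  7.   7.4 90.3 -0.  60.9] tcp [475.3 315.8 204.1] rot [179.9   0.  152.7] F [-0.7 -0.2 -2.2] open 24.7 gf 39.5
tool shift mm [-326.5 -212.2    4. ]
```

View pics/s2.png

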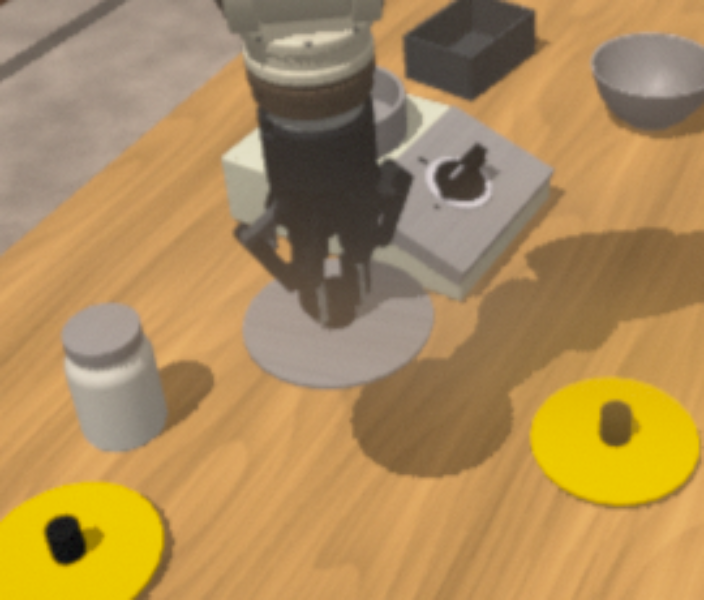

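The lid is held and looks level (flange centre near crop 338,325). Next I carry it over the well.

Call:
apply_moves:
  motion:
    - {"jaw": -1, "xyz": [-20, -13, 0], "twist": 0}
    - {"jaw": -1, "xyz": [-60, -39, 0], "twist": 0}
    - {"jaw": -1, "xyz": [-105, -68, 0], "twist": 0}
    - {"jaw": -1, "xyz": [-150, -97, 0], "twist": 0}
    - {"jaw": -1, "xyz": [-195, -127, 0], "twist": 0}

```text
time: 4.95
ee_pos: [0.5901, 0.1117, 0.2015]
tcp_rot: [-179.9, -0.1, 152.7]
wrist_force: [0.6, 0.8, -2.8]
opening: 0.0244
grasp_force: 39.6
```

Call:
apply_moves:
  motion:
    - {"jaw": -1, "xyz": [-40, -26, 0], "twist": 0}
    - {"jaw": -1, "xyz": [-80, -52, 0], "twist": 0}
    - {"jaw": -1, "xyz": [-112, -73, 0], "twist": 0}
    - {"jaw": -1, "xyz": [-128, -84, 0], "twist": 0}
    - {"jaw": -1, "xyz": [-131, -85, 0], "twist": 0}

```text
time: 5.58
ee_pos: [0.6672, -0.0229, 0.2019]
tcp_rot: [-180.0, -0.1, 152.6]
wrist_force: [-0.2, -0.2, -1.6]
opening: 0.0244
grasp_force: 39.6
```

Call:
apply_moves:
  motion:
    - {"jaw": -1, "xyz": [0, 0, 0], "twist": 0}
    - {"jaw": -1, "xyz": [0, 0, 0], "twist": 0}

```text
time: 5.82
ee_pos: [0.667, -0.0211, 0.2035]
tcp_rot: [180.0, 0.0, 152.8]
wrist_force: [-0.2, -0.2, -2.8]
opening: 0.0248
grasp_force: 39.6
```

Run:
```python
from h import *
togo([668,-22.5,180])
for n in("top","side"):
    im,d=camera(n);np.savez(n+"2.npz",im=im,d=d);P=pts(n,d);hsv=cv2.cvtColor(im,cv2.COLOR_RGB2HSV)
    m=(d>0)&(hsv[...,1]<60)&(hsv[...,2]>70)&(np.hypot(P[...,0]-.668,P[...,1]+.022)<.08)
    hz=np.histogram(P[m][:,2],np.arange(.12,.22,.005));print(hz[0])
    f=m&(P[...,2]>.172)&(P[...,2]<.192);q=P[f]
    c=q.mean(0);nn=np.linalg.svd(q-c,full_matrices=False)[2][2];h=cv2.convexHull((q[:,:2]*1000).astype(np.float32))
    A=h[:,0,:];s=np.linalg.lstsq(np.c_[2*A,np.ones(len(A))],(A**2).sum(1),rcond=None)[0]
    print(n,len(q),c,"n",nn,"minEnc",cv2.minEnclosingCircle(h),"lsq",s[:2],np.sqrt(s[2]+s[:2]@s[:2]))
    cv2.imwrite(f"pics/{n}2.png",im[...,::-1])
```

```text
t 5.825 q [-1.8 21.1 24.2 93.1  0.  25.4] tcp [667.  -21.1 203.5] rot [180.    0.  152.8] F [-0.2 -0.2 -2.8] open 24.8 gf 39.6
tool shift mm [-1.5 -0.8 23.5] 
[  3   0   0   0   0   0   0   0   0  11  93 161  30   1   0   0   0   0
   0]
top 260 [0.65804297 0.02993799 0.17696521] n [-0.00145193 -0.01715175 -0.99985184] minEnc ((655.5927124023438, 28.642810821533203), 46.07011032104492) lsq [658.7268461   24.81483582] 32.27578196296622
[ 95 107 117   0   0   0   0   0   0   5   3 660 303   1   9  14  14  12
  11]
side 968 [ 0.65807255 -0.00701344  0.17941346] n [-0.00156474  0.00345748  0.9999928 ] minEnc ((665.9461669921875, -18.877443313598633), 71.13020324707031) lsq [665.12987198 -18.35059091] 68.68486642714583
```

Call:
apply_moves:
  motion:
    - {"jaw": -1, "xyz": [-3, -3, 10], "twist": 0}
    - {"jaw": -1, "xyz": [-3, -3, 20], "twist": 0}
    - {"jaw": -1, "xyz": [-3, -3, 28], "twist": 0}
    - {"jaw": -1, "xyz": [-3, -3, 28], "twist": 0}
    - {"jaw": -1, "xyz": [-3, -3, 28], "twist": 0}

```text
time: 6.55
ee_pos: [0.6687, -0.0264, 0.1755]
tcp_rot: [180.0, 0.0, 152.7]
wrist_force: [0.0, 0.7, -1.6]
opening: 0.0243
grasp_force: 39.6
```

Run:
```python
from h import *
X=[]
for i in range(4):
    im,d=camera("side");X.append(sensors.get_obs()["ee_pos"]*1000)
    P=pts("side",d);hsv=cv2.cvtColor(im,cv2.COLOR_RGB2HSV)
    m=(d>0)&(hsv[...,1]<60)&(hsv[...,2]>70)&(np.hypot(P[...,0]-.668,P[...,1]+.022)<.08)
    f=m&(P[...,2]>.142)&(P[...,2]<.165);q=P[f];print(q.mean(0),cv2.minEnclosingCircle((q[:,:2]*1000).astype(np.float32)))
print(np.mean(X,0),np.std(X,0));togo([668.5,-25,165])
cv2.imwrite("pics/s3.png",cv2.resize(im[170:290,200:350],(750,600),interpolation=2)[...,::-1])
```

```text
[ 0.66009609 -0.01272533  0.15136907] ((666.8622436523438, -23.852689743041992), 69.96971130371094)
[ 0.65991085 -0.01264882  0.15159309] ((667.3236083984375, -22.580303192138672), 70.78348541259766)
[ 0.65989845 -0.01256396  0.15168387] ((666.8146362304688, -24.3552188873291), 70.38033294677734)
[ 0.6600972  -0.01272814  0.15164011] ((666.9507446289062, -22.245254516601562), 69.97290802001953)
[668.80732495 -26.3672306  175.72111048] [0.0140516  0.01110771 0.02586727]
t 6.75 q [-2.3 21.  20.9 89.9 -0.  25.1] tcp [668.8 -26.4 175.7] rot [180.    0.  152.7] F [-0.6  0.3 -1.9] open 24.8 gf 39.6
tool shift mm [ 0.9  1.1 10.7]
```

View pics/s3.png

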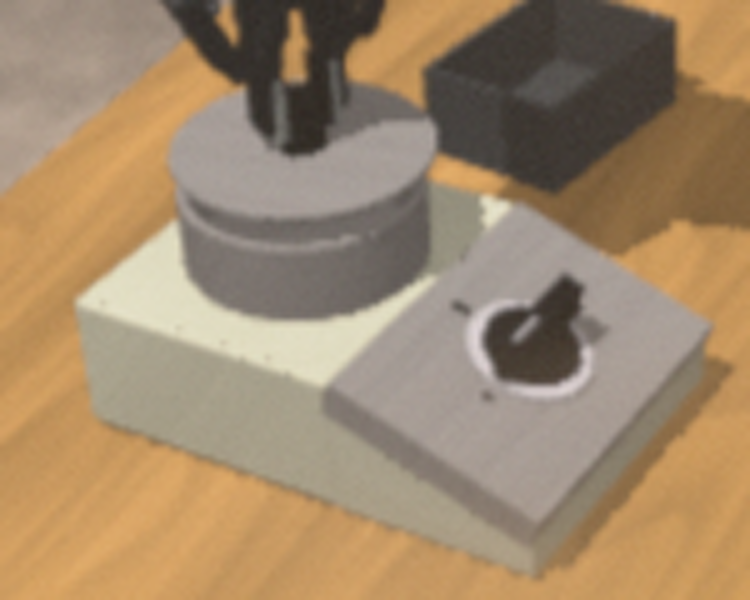

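The lid hovers above the rim (flange centre at crop 303,150, wall centre at 306,260), so it is centred to about a millimetre. I lower it gently.

Call:
apply_moves:
  motion:
    - {"jaw": -1, "xyz": [0, 1, 4], "twist": 0}
    - {"jaw": -1, "xyz": [0, 1, 8], "twist": 0}
    - {"jaw": -1, "xyz": [0, 1, 10], "twist": 0}
    - {"jaw": -1, "xyz": [0, 1, 11], "twist": 0}
    - {"jaw": -1, "xyz": [0, 1, 11], "twist": 0}

```text
time: 7.38
ee_pos: [0.6693, -0.0244, 0.1655]
tcp_rot: [179.9, 0.0, 152.7]
wrist_force: [-1.7, 5.9, 5.3]
opening: 0.025
grasp_force: 40.3
```

Call:
apply_moves:
  motion:
    - {"jaw": -1, "xyz": [0.7, 0.7, 0], "twist": 0}
    - {"jaw": -1, "xyz": [0.7, 0.7, 1], "twist": 0}
    - {"jaw": -1, "xyz": [0.7, 0.7, 2], "twist": 0}
    - {"jaw": -1, "xyz": [0.7, 0.7, 2], "twist": 0}

```text
time: 7.88
ee_pos: [0.6691, -0.0242, 0.1622]
tcp_rot: [179.9, 0.0, 152.7]
wrist_force: [2.7, 3.9, -0.1]
opening: 0.0247
grasp_force: 39.8
```

Call:
apply_moves:
  motion:
    - {"jaw": -1, "xyz": [0, 0.7, 1], "twist": 0}
    - {"jaw": -1, "xyz": [0, 0.7, 2], "twist": 0}
    - {"jaw": -1, "xyz": [0, 0.7, 3], "twist": 0}
    - {"jaw": -1, "xyz": [0, 0.7, 4], "twist": 0}
    - {"jaw": -1, "xyz": [0, 0.7, 4], "twist": 0}

```text
time: 8.5
ee_pos: [0.669, -0.024, 0.1599]
tcp_rot: [180.0, 0.1, 152.7]
wrist_force: [-2.6, 3.1, 9.7]
opening: 0.0245
grasp_force: 40.7
```

```bash
cat > lid.py <<'E'
from h import *
for i in range(2):
    im,d=camera("side")
    P=pts("side",d);hsv=cv2.cvtColor(im,cv2.COLOR_RGB2HSV)
    f=(d>0)&(hsv[...,1]<60)&(hsv[...,2]>70)&(np.hypot(P[...,0]-.668,P[...,1]+.022)<.065)&(P[...,2]>.125)&(P[...,2]<.145)
    q=P[f];c=q.mean(0);n=np.linalg.svd(q-c,full_matrices=False)[2][2];r=np.hypot(q[:,0]-.668,q[:,1]+.022)
    print(np.median(q[:,2]),n/n[2],cv2.minEnclosingCircle((P[(d>0)&(hsv[...,1]<60)&(hsv[...,2]>70)&(np.hypot(P[...,0]-.668,P[...,1]+.022)<.08)&(P[...,2]>.126)&(P[...,2]<.145)][:,:2]*1000).astype(np.float32)))
togo([668.5,-25,165])
E
python3 lid.py
```

```text
0.13593873132037948 [-0.00931323  0.01693847  1.        ] ((667.0510864257812, -19.55979347229004), 70.61492919921875)
0.13583706832756637 [-0.01398871  0.01878452  1.        ] ((669.9323120117188, -21.28165054321289), 72.04046630859375)
t 8.6 q [-2.1 20.8 19.  88.1 -0.  25.3] tcp [669.1 -24.  160. ] rot [1.800e+02 1.000e-01 1.527e+02] F [-2.4  2.8  9.6] open 24.7 gf 40.7
tool shift mm [ 0.  -1.2 -5. ]
```

Call:
apply_moves:
  motion:
    - {"jaw": -1, "xyz": [0, 0, 1], "twist": 0}
    - {"jaw": -1, "xyz": [0, 0, 1.5], "twist": 0}
    - {"jaw": -1, "xyz": [0, 0, 1.5], "twist": 0}

```text
time: 8.98
ee_pos: [0.6691, -0.024, 0.1599]
tcp_rot: [179.9, 0.1, 152.7]
wrist_force: [-5.8, 2.3, 17.3]
opening: 0.0244
grasp_force: 41.4
```

Call:
apply_moves:
  motion:
    - {"jaw": -1, "xyz": [0, 0, -1.5], "twist": 0}
    - {"jaw": -0.2, "xyz": [0, 0, -1.5], "twist": 0}
    - {"jaw": 0.2, "xyz": [0, 0, -1.5], "twist": 0}
    - {"jaw": 0.5, "xyz": [0, 0, -1.5], "twist": 0}
    - {"jaw": 0.5, "xyz": [0, 0, -1.5], "twist": 0}

```text
time: 9.6
ee_pos: [0.6691, -0.024, 0.158]
tcp_rot: [-180.0, -0.0, 152.7]
wrist_force: [-0.7, -0.4, 0.2]
opening: 0.0642
grasp_force: 0.0
```

```bash
python3 lid.py
```

```text
0.13586193441747973 [-0.01316761  0.01755909  1.        ] ((668.211669921875, -21.782943725585938), 70.0571060180664)
0.13592249432544223 [-0.01184421  0.01653199  1.        ] ((668.6570434570312, -22.658876419067383), 71.66386413574219)
t 9.7 q [-2.  20.9 18.9 88.  -0.  25.3] tcp [669.1 -23.9 158.1] rot [-180.    -0.   152.7] F [-0.   1.   1.2] open 64.1 gf 0.0
tool shift mm [ 0.1 -1.2 -6.9]
```

Call:
apply_moves:
  motion:
    - {"jaw": 1, "xyz": [0, 0, -10], "twist": 0}
    - {"jaw": 1, "xyz": [0, 0, -30], "twist": 0}
    - {"jaw": 1, "xyz": [0, 0, -60], "twist": -0.15}
    - {"jaw": 1, "xyz": [0, 0, -80], "twist": -0.33}
    - {"jaw": 1, "xyz": [0, 0, -80], "twist": -0.5}

```text
time: 10.32
ee_pos: [0.6698, -0.0239, 0.2414]
tcp_rot: [-180.0, 0.2, -178.3]
wrist_force: [0.4, -0.2, -1.0]
opening: 0.0853
grasp_force: 0.0
```

Call:
apply_moves:
  motion:
    - {"jaw": 1, "xyz": [0, 0, 0], "twist": -0.18}
    - {"jaw": 1, "xyz": [0, 0, 0], "twist": -0.36}
    - {"jaw": 1, "xyz": [0, 0, 0], "twist": -0.54}
    - {"jaw": 1, "xyz": [0, 0, 0], "twist": -0.72}
    - {"jaw": 1, "xyz": [0, 0, 0], "twist": -0.9}

```text
time: 10.95
ee_pos: [0.6692, -0.0239, 0.2392]
tcp_rot: [-180.0, 0.0, -126.8]
wrist_force: [0.3, 0.0, -1.2]
opening: 0.0856
grasp_force: 0.0
```

Run:
```python
from h import *
togo([526.5,-12.3,160],265)
im,d=camera("side");cv2.imwrite("pics/s4.png",cv2.resize(im[170:290,200:350],(750,600),interpolation=2)[...,::-1])
```

```text
t 10.95 q [ -2.   22.3  29.7  97.4  -0.  -55.3] tcp [669.2 -23.9 239.2] rot [-180.     0.  -126.8] F [ 0.3  0.  -1.2] open 85.6 gf 0.0
tool shift mm [ 76.1 121.3  79.1] twist rad -0.554
```

View pics/s4.png

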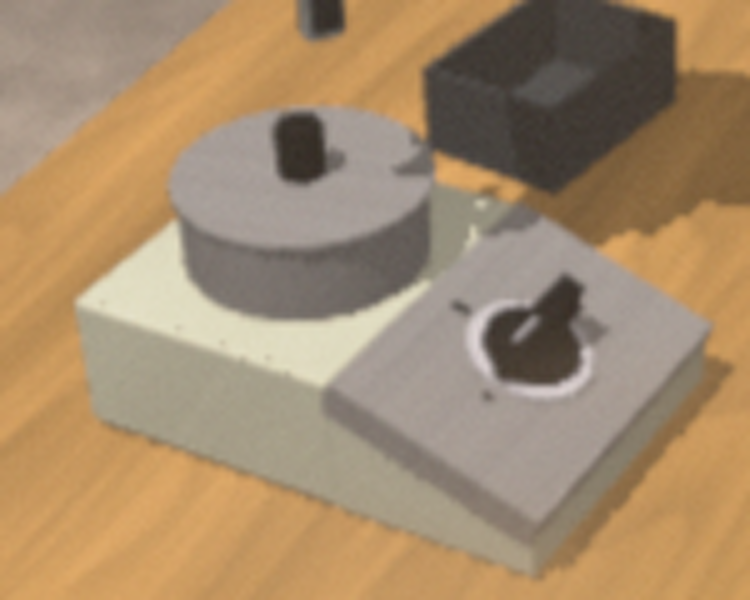

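The lid sits on the rim with no visible gap (flange at crop 303,180), and the nose is still at the off dot (487,397). Next I move over the handle.

Call:
apply_moves:
  motion:
    - {"jaw": 1, "xyz": [20, 32, 0], "twist": -0.15}
    - {"jaw": 1, "xyz": [48, 77, 0], "twist": -0.33}
    - {"jaw": 1, "xyz": [76, 121, 0], "twist": -0.5}
    - {"jaw": 1, "xyz": [76, 121, 40], "twist": -0.55}
    - {"jaw": 1, "xyz": [76, 121, 79], "twist": -0.55}

```text
time: 11.62
ee_pos: [0.5268, -0.0115, 0.16]
tcp_rot: [-179.8, 0.0, -95.7]
wrist_force: [0.5, -0.2, 0.4]
opening: 0.0853
grasp_force: 0.0
```

Call:
apply_moves:
  motion:
    - {"jaw": 0, "xyz": [0, 0, 0], "twist": 0}
    - {"jaw": 0, "xyz": [0, 0, 10], "twist": 0}
    - {"jaw": 0, "xyz": [0, 0, 20], "twist": 0}

```text
time: 12.0
ee_pos: [0.5277, -0.0116, 0.1403]
tcp_rot: [-179.9, 0.0, -95.6]
wrist_force: [0.1, 0.9, 0.9]
opening: 0.0426
grasp_force: 0.0
```

Run:
```python
from h import *
togo([526.5,-12.3,100],265)
im,d=camera("side")
P=pts("side",d);hsv=cv2.cvtColor(im,cv2.COLOR_RGB2HSV)
cv2.imwrite("pics/s5.png",cv2.resize(im[160:280,220:370],(750,600),interpolation=2)[...,::-1])
# lid from top camera
im,d=camera("top");P=pts("top",d);hsv=cv2.cvtColor(im,cv2.COLOR_RGB2HSV)
f=(d>0)&(hsv[...,1]<60)&(hsv[...,2]>70)&(np.hypot(P[...,0]-.668,P[...,1]+.022)<.08)&(P[...,2]>.122)&(P[...,2]<.145)
q=P[f];c=q.mean(0);n=np.linalg.svd(q-c,full_matrices=False)[2][2];print(len(q),c,n/n[2],cv2.minEnclosingCircle((q[:,:2]*1000).astype(np.float32)))
```

```text
t 12.0 q [ -1.3   1.   -6.   82.9   0.  -85.6] tcp [527.7 -11.6 140.3] rot [-179.9    0.   -95.6] F [0.1 0.9 0.9] open 42.6 gf 0.0
tool shift mm [ 0.9  1.2 40.3] twist rad -0.011
1253 [ 0.68687641 -0.02434027  0.13287395] [ 1.19858559e-02 -3.51774595e-04  1.00000000e+00] ((668.85693359375, -24.518415451049805), 69.80242156982422)
```

View pics/s5.png

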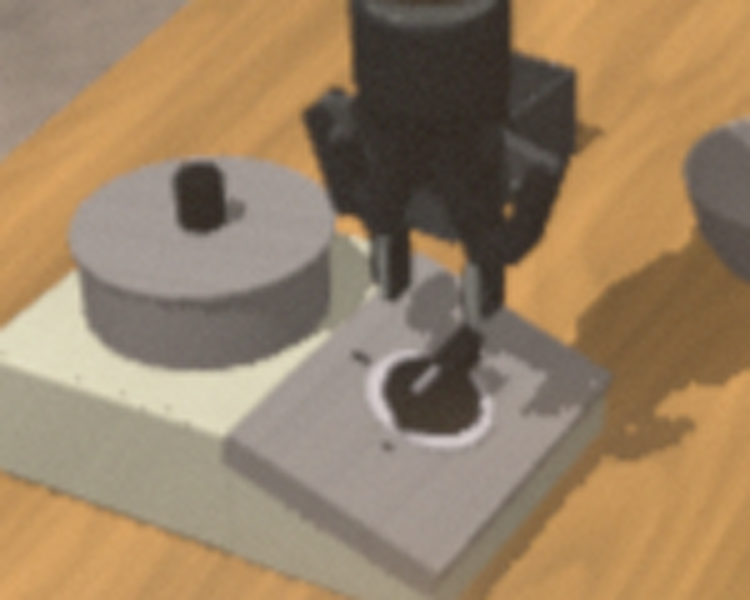

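The lid is seated and level: the top view puts it at (669, -24.5) mm with about 0.01 rad tilt. The fingers straddle the bar (bar at crop 445,370). I descend and grip.

Call:
apply_moves:
  motion:
    - {"jaw": 0, "xyz": [1, 1, 15], "twist": 0}
    - {"jaw": 0, "xyz": [1, 1, 30], "twist": 0}
    - {"jaw": 0, "xyz": [1, 1, 38], "twist": 0}
    - {"jaw": 0, "xyz": [1, 1, 40], "twist": 0}

```text
time: 12.6
ee_pos: [0.5253, -0.0124, 0.0984]
tcp_rot: [179.9, -0.0, -95.6]
wrist_force: [-1.1, 0.1, 0.5]
opening: 0.0427
grasp_force: 0.0
```

Call:
apply_moves:
  motion:
    - {"jaw": -1, "xyz": [0, 0, 0], "twist": 0}
    - {"jaw": -1, "xyz": [0, 0, 0], "twist": 0}
    - {"jaw": -1, "xyz": [0, 0, 0], "twist": 0}
    - {"jaw": -1, "xyz": [0, 0, 0], "twist": 0}
  grip_force: 20

```text
time: 13.1
ee_pos: [0.5258, -0.0124, 0.0997]
tcp_rot: [-180.0, 0.0, -95.6]
wrist_force: [-2.3, -0.6, 3.1]
opening: 0.0171
grasp_force: 19.1
```

Call:
apply_moves:
  motion:
    - {"jaw": -1, "xyz": [0, 0, 0], "twist": 0.15}
    - {"jaw": -1, "xyz": [0, 0, 0], "twist": 0.3}
    - {"jaw": -1, "xyz": [0, 0, 0], "twist": 0.45}
    - {"jaw": -1, "xyz": [0, 0, 0], "twist": 0.6}
    - {"jaw": -1, "xyz": [0, 0, 0], "twist": 0.75}

```text
time: 13.72
ee_pos: [0.5244, -0.0121, 0.0997]
tcp_rot: [179.9, -0.1, -138.8]
wrist_force: [-10.0, 2.4, 6.2]
opening: 0.0161
grasp_force: 19.5
```

Call:
apply_moves:
  motion:
    - {"jaw": -1, "xyz": [0, 0, 0], "twist": 0.16}
    - {"jaw": -1, "xyz": [0, 0, 0], "twist": 0.32}
    - {"jaw": -1, "xyz": [0, 0, 0], "twist": 0.48}
    - {"jaw": -1, "xyz": [0, 0, 0], "twist": 0.65}
    - {"jaw": -1, "xyz": [0, 0, 0], "twist": 0.82}

```text
time: 14.35
ee_pos: [0.5247, -0.0106, 0.0993]
tcp_rot: [179.8, -0.1, 174.2]
wrist_force: [-7.2, 11.0, 5.0]
opening: 0.0137
grasp_force: 20.1
```

Run:
```python
from h import *
togo([526.5,-12.3,100],85)
```

```text
t 14.35 q [ -1.3   1.4 -10.2  78.6   0.2   4.5] tcp [524.7 -10.6  99.3] rot [ 1.798e+02 -1.000e-01  1.742e+02] F [-7.2 11.   5. ] open 13.7 gf 20.1
tool shift mm [-1.9 -1.5 -0.7] twist rad 1.557
```

Call:
apply_moves:
  motion:
    - {"jaw": -1, "xyz": [1, 1, 0], "twist": 0.08}
    - {"jaw": -1, "xyz": [1, 1, 0], "twist": 0.24}
    - {"jaw": -1, "xyz": [1, 1, 0], "twist": 0.4}
    - {"jaw": -1, "xyz": [1, 1, 0], "twist": 0.56}
    - {"jaw": -1, "xyz": [1, 1, 0], "twist": 0.72}

```text
time: 14.98
ee_pos: [0.5247, -0.0094, 0.1006]
tcp_rot: [179.8, -0.2, 133.0]
wrist_force: [-5.6, 11.0, 10.3]
opening: 0.0134
grasp_force: 60.6
```

Call:
apply_moves:
  motion:
    - {"jaw": -1, "xyz": [0, 0, 0], "twist": 0.16}
    - {"jaw": -1, "xyz": [0, 0, 0], "twist": 0.32}
    - {"jaw": -1, "xyz": [0, 0, 0], "twist": 0.48}
    - {"jaw": -1, "xyz": [0, 0, 0], "twist": 0.65}
    - {"jaw": -1, "xyz": [0, 0, 0], "twist": 0.82}

```text
time: 15.6
ee_pos: [0.5258, -0.0114, 0.1011]
tcp_rot: [179.8, -0.0, 85.9]
wrist_force: [-3.3, -1.1, 9.8]
opening: 0.0138
grasp_force: 82.1
```

Call:
apply_moves:
  motion:
    - {"jaw": -1, "xyz": [0, 0, 0], "twist": 0.04}
    - {"jaw": -1, "xyz": [0, 0, 0], "twist": 0.04}

```text
time: 15.85
ee_pos: [0.5258, -0.012, 0.1013]
tcp_rot: [179.8, 0.1, 83.9]
wrist_force: [-4.0, -4.0, 10.5]
opening: 0.0135
grasp_force: 81.5
```

Call:
apply_moves:
  motion:
    - {"jaw": -0.4, "xyz": [0, 0, 0], "twist": 0}
    - {"jaw": 0, "xyz": [0, 0, 0], "twist": 0}
    - {"jaw": 0, "xyz": [0, 0, 0], "twist": 0}
    - {"jaw": 0, "xyz": [0, 0, -15], "twist": 0}
    - {"jaw": 0, "xyz": [0, 0, -40], "twist": 0}

```text
time: 16.48
ee_pos: [0.5244, -0.0113, 0.1399]
tcp_rot: [-179.9, 0.0, 83.9]
wrist_force: [0.5, 0.4, 0.3]
opening: 0.043
grasp_force: 0.0
```

Call:
apply_moves:
  motion:
    - {"jaw": 0, "xyz": [0, 0, -30], "twist": 0}
    - {"jaw": 0, "xyz": [0, 0, -60], "twist": 0}
    - {"jaw": 0, "xyz": [0, 0, -100], "twist": 0}
    - {"jaw": 0, "xyz": [0, 0, -100], "twist": 0}

```text
time: 16.98
ee_pos: [0.5259, -0.0113, 0.2435]
tcp_rot: [179.7, -0.0, 83.9]
wrist_force: [-0.2, -0.6, 0.3]
opening: 0.0429
grasp_force: 0.0
```

```bash
python3 - <<'E'
from h import *
togo([526.5,-12.3,100],85)
im,d=camera("side")
cv2.imwrite("pics/s6.png",cv2.resize(im[170:290,220:370],(750,600),interpolation=2)[...,::-1])
E
python3 lid.py
```

```text
t 16.975 q [-1.2  1.2  5.6 94.1  0.  94.8] tcp [525.9 -11.3 243.5] rot [179.7  -0.   83.9] F [-0.2 -0.6  0.3] open 42.9 gf 0.0
tool shift mm [-1.000e+00 -1.000e-01  1.435e+02] twist rad -0.019
0.13583691864667027 [-0.00992364  0.01247693  1.        ] ((668.5750732421875, -21.221288681030273), 70.88790893554688)
0.1358893883048668 [-0.01255542  0.0177073   1.        ] ((666.9744873046875, -21.733224868774414), 70.88722229003906)
t 17.125 q [-1.2  1.3  5.2 93.9  0.  94.8] tcp [524.7 -11.3 239. ] rot [-180.    -0.    83.9] F [-0.  -0.1  0.1] open 42.8 gf 0.0
tool shift mm [  1.6 144.5  73.9]
```

View pics/s6.png

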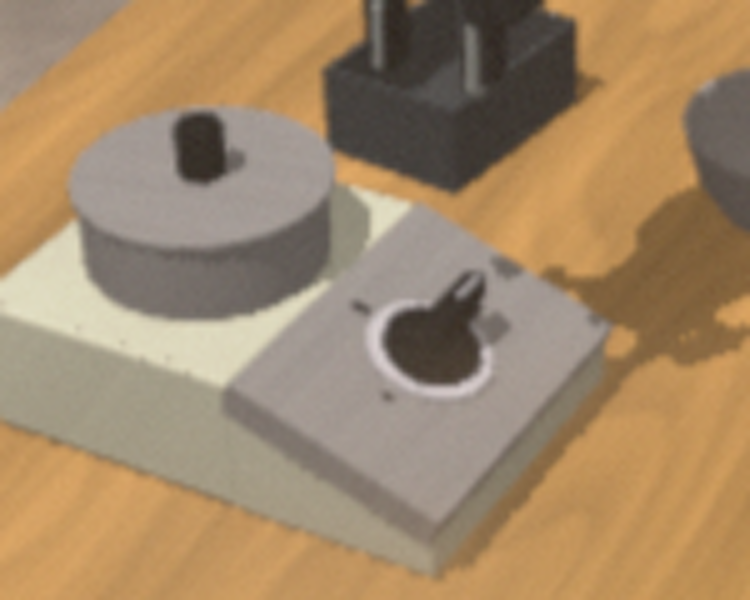

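The nose, with its pale line at crop (468,287), now points at the broad bar mark (507,266), which is full. The lid is unchanged and the gripper is clear, so I hand in.

```bash
python3 -c "
from workcell import bot
print(bot.job_done())"
```

```text
the job is handed in; nothing more can be done
None
```

The job is handed in at about 17 s of the 66 s allowed: in the last camera check the lid sat level in the well and the switch pointed at full, and I never touched the bowl, tin or jar; the judged result was not shown.

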